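# Clear the packing waste off the camera cabinet

## Robot

A 7-joint arm with a two-finger parallel gripper is mounted at the origin on the work surface. World frame = base frame: x ahead of the robot, y to its left, z up, the work surface at z = 0. Lengths are in m, angles in rad, forces in N, time in s.
With the tool pointing down it reaches from about 0.4 to 0.85 m from the base axis. Payload 6.9 kg.
Tool frame: the origin (TCP) lies on the centre line of the jaws, within the pads' length; the fingertips stand 11 mm ahead of it and the grasp point (between the pads) lies 8 mm behind it; z points along the fingers, y is the line along which they close (so a half turn about z gives the same grasp; the last joint's range is limited). The gripper opens to 85 mm and grips with 20 to 120 N. Pads are 22 mm wide; open, the fingers measure 114 mm over their backs; the gripper's body (76 mm by 85 mm) begins 54 mm behind the grasp point. The pads swing forward as they close: fully open they stand 13 mm farther back than shut.
Start: joints at [-1.165, 0.507, -0.238, 1.5, 0.126, 1.149, -0.155], TCP at [0.185, 0.597, 0.242] pointing down, gripper open.
Joint ranges: [-3.08, 3.08], [-0.24, 2.05], [-1.43, 1.35], [0, 2.5], [-1.52, 4.66], [0.17, 1.96], [-2.89, 2.89]. Speed limits (rad/s): [2.39, 2.39, 3.14, 3.14, 3.14, 3.14, 3.14].

## Interface

Orientations are given as a unit quaternion [w, x, y, z].
In Python, from bench import r, vision gives the robot as it stands.
- The arm moves only by the tool apply_moves, never from a script. Its argument "steps" is a list that holds one entry, the list of rows, each a list of 7 numbers: the shift along the tool's x, y, z normalised to -1 to 1, where 1 is 150 mm, then the turn, a rotation vector about the tool's x, y, z normalised to -1 to 1, where 1 is 45 degrees, then the opening, from 0 (shut) to 1 (fully open). In form: [[[x, y, z, rx, ry, rz, fingers], ...]]. A call has 1 to 10 rows; each row is the pose to reach, as a shift and turn from the pose commanded when the call began, along the tool's axes at that moment; what a row does not reach only later rows make up. A row lasts 1/10 s, in which the tool goes at most 50 mm and 8.59 degrees, less where a joint would pass 70% of its speed; a pose out of reach is approached as far as the arm can. A call with a number of a shift or a turn outside -1 to 1 is refused whole. A call with a gripper value outside its range is refused whole. The fingers move at their own pace and stop on an object; the grip force is fixed at half the most. Time passes only in rows, so rows that repeat a pose let the fingers close. It gives the time, the measured TCP pose, the force, the opening and the grip force at its end, in the units of the state.
- r.state(): the state, without advancing time (a new reading comes with each control period).
- vision.capture(name): name is "scene" or "side" or "wrist"; returns a dict with "img" (480x640x3 uint8, red, green, blue), "mtx" (3x3 intrinsics, pixels), "pose" (4x4, takes a point from camera to world coordinates). Camera axes: x right, y up, looking along -z (the intrinsics and any distortion apply to the point x, -y, -z); pixel columns grow to the right and rows downward; lengths in m; the calibration is good to about 2 mm. A picture is of the moment at which its call begins. There is no depth.
- r.sign_off(): hands the job in; it is judged then, once.
Trained networks look in the newest picture that a camera, given by its name, has taken for a name from the list of things; names that differ only in an ending like _2 or _b are one class to them, and where a whole thing is asked for, a point or a joint stands for the part that bears it (a point fixed in the world has none). Each returns a list of dicts, best first, with "p" (0 to 1); they miss things now and then, are a little off and sometimes report something else, mostly with a low value. They report only what shows in the picture. A call takes as long as a camera call.
- vision.search_frame(camera, label): "box" ([left, top, width, height] in pixels, round what is visible of it).
- vision.spot_point(camera, label): "xy" ([column, row] in pixels: a listed point, or the origin of a listed thing).
The state is a dict: "time_s": time; "joint_pos": joint angles; "dq": joint speeds; "joint_efforts": joint torques, N m; "eef_pos": TCP position; "orientation": TCP orientation; "force": force on the tool from outside, world axes, zero at the start; "torque": the same for the moment, N m; "width": opening from 0.0 (shut) to 1.0 (fully open); "finger_force": force on a finger pad.
Only numpy, scipy, OpenCV 4.12 (cv2) and the standard library are available. Lean on these libraries where they do the work, as an engineer would, in place of code of your own. Each camera call takes 0.05 s, during which the arm holds its last target. There are 200 camera calls.

## Task

Clear the packing waste off the cabinet top into the waste bin: put in the two paperboard pieces that lie among the camera gear, and tip out the small grey scoop tub over the bin so that its two paperboard sticks fall in as well. Then stand the empty tub upright again in the middle of its rubber mat. Leave all the camera gear where it is.

Things in the scene. Friction and masses are not known exactly. Their poses are not given: they have to be found in the camera images.
- bin: open-topped grey plastic waste bin, fixed, 250 (its x) x 210 (its y) x 110 mm high, walls and floor 5 mm thick; origin at the centre of its underside, z up. It stands on the robot's left or right.
- bin_in (a point): centre of the bin's inner floor, 5 mm above the cabinet top; axes as the bin's; the rim is 105 mm above this point
- mat: flat black rubber mat, fixed, 180 (x) x 150 (y) x 4 mm thick, on the other side from the bin; origin at the centre of its underside
- tub: grey plastic scoop tub, loose, 0.15 kg, on the mat, lip roughly away from the robot, sticks inside. Open top, 66 mm wide (y), walls 3 mm. Floor x -45 to +45; back wall at x -45; back and side walls upright, 60 mm high, sides falling to 47 beyond x 45; front wall slopes up from (x 45, z 0) to the pouring lip (x 110, z 45), open above. Origin: underside of floor, centre; z up, x to the lip
- tub_lip (a point): middle of the tub's pouring lip, at x = +110, z = +45 mm in the tub's frame
- stick_a: paperboard packing stick 60 (x) x 24 x 24 mm, 15 g, lying lengthwise in the tub at the start; origin at the centre of its underside
- stick_b: the other paperboard packing stick in the tub, the same size, beside stick_a
- bridge: solid pale paperboard packing block lying among the camera gear, 90 (x) x 44 (y) x 40 mm high, with a notch 30 mm wide and 15 mm high right across the middle of its underside (a bridge shape); origin at the centre of its underside, z up
- angle: paperboard corner-protector offcut lying among the camera gear, L profile 8 mm thick and 90 mm long (x): a flat flange 45 mm deep (y from -22.5 to +22.5) on the cabinet top and an upright flange 50 mm high along its -y edge (middle plane at y = -18.5 mm); origin at the centre of its underside, z up
- step_ring: bystander: steel step-up ring lying flat, 82 mm across, 10 mm high; origin at its centre underneath
- nd_filter: bystander: glass ND filter in a rigid black sleeve lying flat, 90 (x) x 70 (y) x 8 mm; origin at its centre underneath
- blower: bystander: blue blower bulb standing on its foot, 64 mm across, 130 mm high with the nozzle upwards; origin at the centre of the foot

How it is judged:
On the way:
1. the tub is tipped (more than 57 degrees) with its lip above the bin (angle between tub's own z axis and vertical above 1 rad and x of tub_lip in the frame of bin_in between -0.13 and 0.13 m and y of tub_lip in the frame of bin_in between -0.11 and 0.11 m and height (world z) of tub_lip above 0.03 m), for 0.1 s.
At the end, for the whole second after the job is handed in: Both paperboard pieces and both sticks lie at rest inside the bin, their origins within its walls and below its rim; the tub stands upright (within 6 degrees), at rest on the mat, its origin within 40 mm of the mat's centre (x of bridge in the frame of bin_in between -0.12 and 0.12 m and y of bridge in the frame of bin_in between -0.1 and 0.1 m and z of bridge in the frame of bin_in between -0.01 and 0.105 m and linear speed of each of bridge, angle, stick_a, stick_b below 0.05 m/s and x of angle in the frame of bin_in between -0.12 and 0.12 m and y of angle in the frame of bin_in between -0.1 and 0.1 m and z of angle in the frame of bin_in between -0.01 and 0.105 m and x of stick_a in the frame of bin_in between -0.12 and 0.12 m and y of stick_a in the frame of bin_in between -0.1 and 0.1 m and z of stick_a in the frame of bin_in between -0.01 and 0.105 m and x of stick_b in the frame of bin_in between -0.12 and 0.12 m and y of stick_b in the frame of bin_in between -0.1 and 0.1 m and z of stick_b in the frame of bin_in between -0.01 and 0.105 m and angle between tub's own z axis and vertical below 0.1 rad and horizontal distance between tub and mat below 0.04 m and z of tub in the frame of mat between 0 and 0.012 m and linear speed of tub below 0.02 m/s); the robot touches nothing.
It fails at once if the steel step-up ring is shifted more than 30 mm (distance of step_ring from where it was at the start of the episode above 0.03 m).
It fails at once if the ND filter in its sleeve is shifted more than 30 mm (distance of nd_filter from where it was at the start of the episode above 0.03 m).
It fails at once if the blower bulb is shifted more than 30 mm (distance of blower from where it was at the start of the episode above 0.03 m).
It also fails if it takes over 72 s, if anything falls off the work surface, if the arm or the gripper's body presses on something with over 40 N, if the wrist force passes 120 N, or if a joint passes its speed limit or range.

## Working session

There is one attempt and no reset: what is moved stays moved. The work goes in short steps, Python scripts to look and compute and a tool call to move; the robot and the scene stay as the last step left them, time stands still between calls to the robot, and variables do not carry over. Pictures are saved under pics/ and viewed, at most 10 in all, crops included, and the job is handed in when it is done.

Besides the shell and the picture viewer there is one more tool, called after "Call:" by a JSON object that holds its "api" and its "payload", one argument or row to a line. apply_moves: Moves the arm, as the interface text tells. Scaled input: -1 to 1 covers 150 mm each way for a shift and 45 degrees each way for a turn. Its arguments: {"type":"object","properties":{"steps":{"type":"array"}},"required":["steps"]}

```bash
ls; mkdir -p pics; python3 - <<'E'
from bench import r, vision
import cv2,numpy as np
np.set_printoptions(precision=4,suppress=True)
s=r.state();print(s['time_s'],s['eef_pos'],s['orientation'],s['width'])
for c in ['scene','side']:
    d=vision.capture(c);cv2.imwrite(f'pics/{c}0.png',d['img'][:,:,::-1]);print(c,d['mtx'].tolist(),d['pose'].tolist(),[k for k in d])
    for n in ['bin','mat','tub','tub_lip','stick_a','bridge','angle','step_ring','nd_filter','blower','bin_in']:
        try:print(n,[(np.round(o['xy']),round(o['p'],2)) for o in vision.spot_point(c,n)[:3]], [np.round(o['box']) for o in vision.search_frame(c,n)[:1]] )
        except Exception as e:print(n,e)
E
```

```text
pics
0.0 [0.1845 0.5966 0.2414] [-0.0001  0.1493  0.9888 -0.0009] 0.9980253590467021
scene [[513.0396914504851, 0.0, 313.38734903469134], [0.0, 513.0396914504851, 242.0221955057967], [0.0, 0.0, 1.0]] [[0.6102033142899286, -0.5909659986917947, 0.5276467602665598, 1.154693799976336], [0.7922445689643787, 0.45460498605179095, -0.407041582155063, -0.43148831271413723], [0.0006768870161028156, 0.6664034026376672, 0.745591072087714, 0.8917880036142425], [0.0, 0.0, 0.0, 1.0]] ['img', 'mtx', 'pose']
bin [(array([389., 169.]), 0.85)] [array([329., 104., 132., 110.])]
mat [(array([299., 261.]), 0.69), (array([140., 312.]), 0.67)] [array([ 92., 269.,  96.,  97.])]
tub [(array([139., 311.]), 0.86)] [array([112., 273.,  65.,  70.])]
tub_lip [(array([159., 337.]), 0.94)] [array([110., 274.,  63.,  70.])]
stick_a [(array([131., 309.]), 0.85), (array([145., 302.]), 0.75)] [array([116., 292.,  28.,  32.])]
bridge [(array([287., 332.]), 0.63)] [array([269., 305.,  35.,  46.])]
angle [(array([382., 261.]), 0.87)] [array([365., 235.,  38.,  44.])]
step_ring [(array([232., 251.]), 0.75), (array([161., 33
[... 896 characters left out ...]
, 0.55)] [array([352., 136.,  62.,  43.])]
tub_lip [(array([290., 201.]), 0.38)] [array([353., 136.,  61.,  40.])]
stick_a [(array([402., 163.]), 0.46), (array([383., 226.]), 0.34)] []
bridge [(array([289., 199.]), 0.7), (array([356., 142.]), 0.17)] [array([271., 181.,  38.,  30.])]
angle [(array([250., 269.]), 0.7)] [array([236., 246.,  29.,  43.])]
step_ring [(array([384., 225.]), 0.61)] [array([369., 210.,  32.,  29.])]
nd_filter [(array([346., 298.]), 0.63), (array([310., 383.]), 0.24)] [array([328., 279.,  40.,  36.])]
blower [(array([325., 246.]), 0.57)] [array([307., 202.,  28.,  51.])]
bin_in [(array([310., 387.]), 0.88), (array([324., 247.]), 0.22)] [array([220., 298., 168., 156.])]
```

```bash
cat > h.py <<'E'
import numpy as np,cv2
from scipy.spatial.transform import Rotation as R
np.set_printoptions(precision=4,suppress=True)
def ray(d,px):
    K=d['mtx'];P=np.array(d['pose']);v=P[:3,:3]@np.array([(px[0]-K[0][2])/K[0][0],-(px[1]-K[1][2])/K[1][1],-1]);return P[:3,3],v
def onz(d,px,z):
    o,v=ray(d,px);return o+v*(z-o[2])/v[2]
def proj(d,X):
    K=np.array(d['mtx']);P=np.array(d['pose']);c=(np.atleast_2d(X)-P[:3,3])@P[:3,:3];return np.c_[K[0,0]*c[:,0]/-c[:,2]+K[0,2],K[1,1]*-c[:,1]/-c[:,2]+K[1,2]]
E
python3 - <<'E'
from h import *
a=cv2.imread('pics/scene0.png');b=cv2.imread('pics/side0.png')
cv2.imwrite('pics/s1.png',cv2.resize(a[90:390,80:480],(800,600),interpolation=cv2.INTER_CUBIC))
cv2.imwrite('pics/s2.png',cv2.resize(b[130:280,220:420],(800,600),interpolation=cv2.INTER_CUBIC))
from bench import vision
for c,pp in [('scene',{'bin':(389,169),'mat':(140,312),'bridge':(287,332),'angle':(382,261),'ring':(232,251),'nd':(319,207),'blower':(298,259),'tub':(139,311)}),('side',{'bin':(307,384),'mat':(393,165),'bridge':(289,199),'angle':(250,269),'ring':(384,225),'nd':(346,298),'blower':(325,246),'tub':(394,166)})]:
    d=vision.capture(c)
    for n in pp: print(c,n,onz(d,pp[n],0.))
E
```

```text
scene bin [0.4395 0.3751 0.    ]
scene mat [ 0.4584 -0.3491  0.    ]
scene bridge [ 0.6838 -0.1352  0.    ]
scene angle [0.6635 0.1431 0.    ]
scene ring [ 0.4316 -0.1096  0.    ]
scene nd [0.4397 0.1376 0.    ]
scene blower [ 0.5432 -0.0037  0.    ]
scene tub [ 0.4549 -0.3497  0.    ]
side bin [0.4548 0.371  0.    ]
side mat [ 0.4686 -0.3537 -0.    ]
side bridge [ 0.6863 -0.1303  0.    ]
side angle [0.6808 0.1286 0.    ]
side ring [ 0.4301 -0.1105 -0.    ]
side nd [0.4484 0.142  0.    ]
side blower [0.5431 0.0041 0.    ]
side tub [ 0.4649 -0.3502  0.    ]
```

View pics/s1.png

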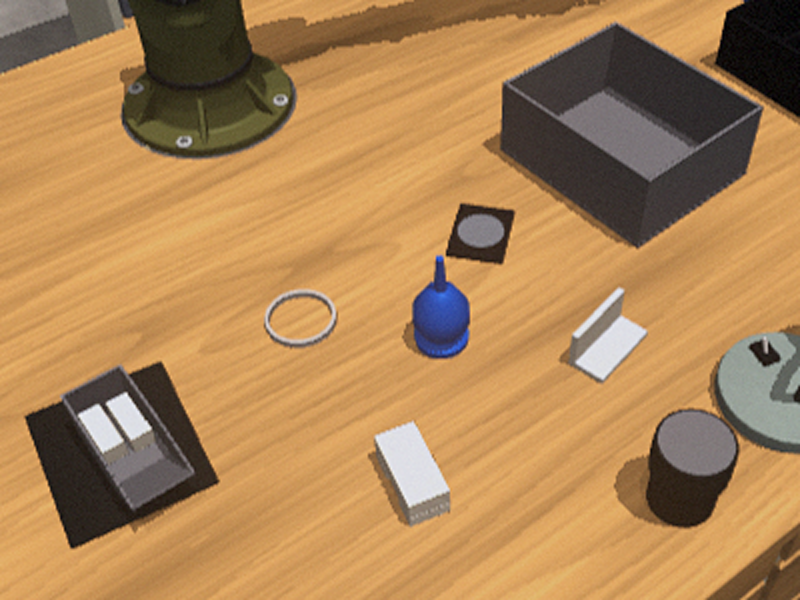

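View pics/s2.png

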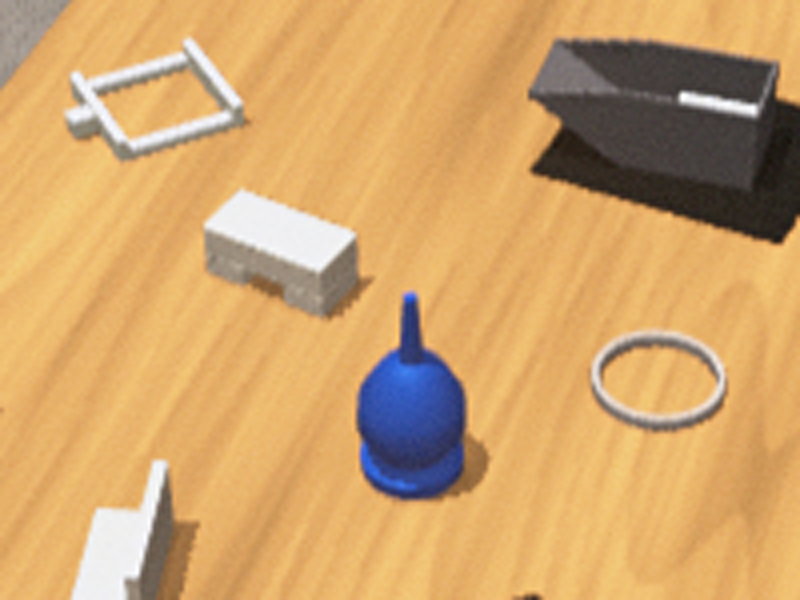

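The scene crop (2x, offset 80,90) shows the bridge's top at about (376–449, 423–516). The angle is at (573–648, 289–380) with its upright flange on the robot's side. The tub is on the mat at (63–193, 366–508) with both sticks near its back, and the bin is at (503–760, 25–245). In the side crop, the ring, the blower and the bridge notch match the detections. Next I'll fit poses from these corners.

```bash
python3 - <<'E'
from h import *
from bench import vision
from scipy.optimize import least_squares
S=vision.capture('scene');D=vision.capture('side')
s=lambda *p:[('s',x/2+80,y/2+90) for x,y in p]
t=lambda *p:[('d',x/4+220,y/4+130) for x,y in p]
def fit(n,pts,obs,x0):
    pts=np.array(pts)/1000.
    def f(x):
        c,q=np.cos(x[2]),np.sin(x[2]);W=np.c_[x[0]+c*pts[:,0]-q*pts[:,1],x[1]+q*pts[:,0]+c*pts[:,1],pts[:,2]]
        return np.concatenate([proj(S if o[0]=='s' else D,w)[0]-o[1:] for o,w in zip(obs,W)])
    b=min((least_squares(f,[x0[0],x0[1],a],loss='soft_l1') for a in x0[2]),key=lambda r:r.cost)
    print(n,b.x[:2],np.degrees(b.x[2]),'res',np.abs(f(b.x)).round(1))
A=np.arange(0,6.2,.7)
H=[[-45,22,40],[-45,-22,40],[45,-22,40],[45,22,40]]
# scene order: (376,435) near -y? ; long edge 413,423 -> 449,496
fit('bridge',[[-45,-22,40],[-45,22,40],[45,22,40],[45,-22,40],[45,22,40],[45,-22,40],[-45,-22,40],[-45,22,40]][:4]+[[45,-22,40],[-45,-22,40],[-45,22,40],[45,22,40]],s((376,435),(413,423),(449,496),(409,516))+t((243,189),(357,236),(320,271),(205,226)),[.685,-.133,A])
fit('angle',[[45,-22.5,50],[-45,-22.5,50],[45,22.5,8],[-45,22.5,8]],s((622,289),(573,335),(648,331),(601,380)),[.665,.14,A])
fit('angle_m',[[-45,-22.5,50],[45,-22.5,50],[-45,22.5,8],[45,22.5,8]],s((622,289),(573,335),(648,331),(601,380)),[.665,.14,A])
fit('tub',[[-45,-33,64],[-45,33,64],[110,33,49],[110,-33,49],[110,-33,49],[110,33,49],[-45,33,64]],s((63,398),(123,366),(193,472),(135,508))+t((530,95),(562,40),(777,62)),[.46,-.35,A])
fit('bin',[[-125,105,110],[125,105,110],[125,-105,110],[-125,-105,110]],s((615,25),(760,108),(650,180),(503,85)),[.44,.37,A])
fit('bin2',[[105,125,110],[105,-125,110],[-105,-125,110],[-105,125,110]],s((615,25),(760,108),(650,180),(503,85)),[.44,.37,A])
fit('mat',[[-75,-90,4],[-75,90,4],[75,90,4],[75,-90,4]],s((26,417),(162,362),(217,483),(73,546)),[.46,-.35,A])
fit('mat2',[[-90,-75,4],[-90,75,4],[90,75,4],[90,-75,4]],s((26,417),(162,362),(217,483),(73,546)),[.46,-.35,A])
E
```

```text
bridge [ 0.6845 -0.1366] -14.189603013679916 res [0.6 0.3 1.4 0.9 0.6 1.9 0.8 3.9 0.2 2.1 0.2 2.2 0.5 1.5 0.9 2.4]
angle [0.6747 0.1399] 51.55140511944072 res [17.6 23.8  0.1  0.3  0.1  0.5 16.5 25.5]
angle_m [0.6755 0.1393] 281.2795460351561 res [0.6 0.5 0.5 0.3 0.6 0.7 0.5 0.1]
tub [ 0.4628 -0.3445] 361.52584879468867 res [ 1.8  0.7  1.6  1.   2.2  0.   0.1  1.   6.2 14.7  8.2 12.6  3.9 12.3]
bin [0.45   0.3704] 363.9835664400418 res [0.2 1.4 1.9 0.2 0.1 1.5 1.  0.4]
bin2 [0.45   0.3704] 93.98356646073513 res [0.2 1.4 1.9 0.2 0.1 1.5 1.  0.4]
mat [ 0.4685 -0.3519] -15.745489871847607 res [ 1.7  1.9 15.3  4.4  3.2  1.5 17.1  3.1]
mat2 [ 0.4667 -0.3516] 352.1352238829935 res [0.4 0.6 0.1 0.6 1.7 0.2 0.7 1.8]
```

```bash
cat >> h.py <<'E'
def tool(yaw): # tool down, tool y at yaw (deg)
    a=np.radians(yaw);y=np.array([np.cos(a),np.sin(a),0]);z=np.array([0,0,-1.]);return np.c_[np.cross(y,z),y,z]
def plan(p,Rm,wps,grip='g'):
    """wps: (pos,R); prints chunks of tool-frame rows, rounded; returns final commanded"""
    for tp,tR in wps:
        for _ in range(20):
            ds=Rm.T@(np.array(tp)-p)/.15; rv=R.from_matrix(Rm.T@tR).as_rotvec()/(np.pi/4)
            m=max(1,np.abs(np.r_[ds,rv]).max())
            u=np.round(np.r_[ds,rv]/m,2)
            if not np.abs(u).max()>0.005: break
            n=int(np.ceil(max(np.linalg.norm(u[:3])*3,np.linalg.norm(u[3:])*45/8.59)))
            p=p+Rm@(u[:3]*.15); Rm=Rm@R.from_rotvec(u[3:]*np.pi/4).as_matrix()
            print((u+0).tolist(),'rows>=',n,'->',p)
            if m<=1:break
        print('--')
    return p,Rm
def cur(r):
    s=r.state();q=s['orientation'];return np.array(s['eef_pos']),R.from_quat(np.r_[q[1:],q[0]]).as_matrix()
E
python3 - <<'E'
from h import *
from bench import r,vision
S=vision.capture('scene');D=vision.capture('side')
for n,px,z in [('lip+y',(530,95),.049),('lip-y',(562,40),.049),('back+y',(777,62),.064)]:
    print(n,onz(D,(px[0]/4+220,px[1]/4+130),z))
for n,px,z in [('back-y',(63,398),.064),('back+y',(123,366),.064),('lip+y',(193,472),.049),('lip-y',(135,508),.049)]:
    print(n,onz(S,(px[0]/2+80,px[1]/2+90),z))
for px in [(243,189),(357,236),(320,271),(205,226)]: print('bs',onz(D,(px[0]/4+220,px[1]/4+130),.04))
for px in [(376,435),(413,423),(449,496),(409,516)]: print('bsc',onz(S,(px[0]/2+80,px[1]/2+90),.04))
p,m=cur(r);print(m)
plan(p,m,[([.655,-.125,.242],tool(75))])
E
```

```text
lip+y [ 0.57   -0.3039  0.049 ]
lip-y [ 0.5677 -0.3718  0.049 ]
back+y [ 0.4194 -0.3698  0.064 ]
back-y [ 0.4225 -0.3764  0.064 ]
back+y [ 0.4213 -0.3113  0.064 ]
lip+y [ 0.5693 -0.312   0.049 ]
lip-y [ 0.5718 -0.3734  0.049 ]
bs [ 0.7188 -0.1608  0.04  ]
bs [ 0.6329 -0.1385  0.04  ]
bs [ 0.643  -0.0992  0.04  ]
bs [ 0.7276 -0.1181  0.04  ]
bsc [ 0.6356 -0.1455  0.04  ]
bsc [ 0.6463 -0.1077  0.04  ]
bsc [ 0.7361 -0.1298  0.04  ]
bsc [ 0.7305 -0.1725  0.04  ]
[[-0.9554  0.2954 -0.    ]
 [ 0.2954  0.9554 -0.0001]
 [-0.     -0.0001 -1.    ]]
[-1.0, -0.83, 0.0, 0.0, 0.0, -0.01] rows>= 4 -> [0.2911 0.4338 0.2423]
[-1.0, -0.85, 0.0, 0.0, 0.0, -0.01] rows>= 4 -> [0.3981 0.2686 0.2423]
[-1.0, -0.86, 0.0, 0.0, 0.0, -0.01] rows>= 4 -> [0.5059 0.1027 0.2423]
[-1.0, -0.87, 0.0, 0.0, 0.0, -0.01] rows>= 4 -> [ 0.6146 -0.0638  0.2423]
[-0.37, -0.32, 0.0, 0.0, 0.0, -0.01] rows>= 2 -> [ 0.6554 -0.1248  0.2423]
--
```

Call:
{"api": "apply_moves", "payload": {
  "steps": [
    [[-1,-0.83,0,0,0,-0.01,1],[-1,-0.83,0,0,0,-0.01,1],[-1,-0.83,0,0,0,-0.01,1],[-1,-0.83,0,0,0,-0.01,1]]
  ]
}}

```text
time_s: 3.0
eef_pos: [0.2923, 0.4317, 0.2424]
orientation: [0.0, 0.146, 0.989, -0.0]
force: [0.6, 0.2, -0.0]
width: 0.998
finger_force: 0.0
```

Call:
{"api": "apply_moves", "payload": {
  "steps": [
    [[-1,-0.85,0,0,0,-0.01,1],[-1,-0.85,0,0,0,-0.01,1],[-1,-0.85,0,0,0,-0.01,1],[-1,-0.85,0,0,0,-0.01,1]]
  ]
}}

```text
time_s: 3.4
eef_pos: [0.3991, 0.2665, 0.2426]
orientation: [0.0, 0.142, 0.99, 0.0]
force: [0.7, 1.0, -0.3]
width: 1.005
finger_force: 0.0
```

Call:
{"api": "apply_moves", "payload": {
  "steps": [
    [[-1,-0.86,0,0,0,-0.01,1],[-1,-0.86,0,0,0,-0.01,1],[-1,-0.86,0,0,0,-0.01,1],[-1,-0.86,0,0,0,-0.01,1]]
  ]
}}

```text
time_s: 3.8
eef_pos: [0.5069, 0.1006, 0.2426]
orientation: [0.0, 0.138, 0.99, 0.0]
force: [1.2, 1.2, 0.1]
width: 1.001
finger_force: 0.0
```

Call:
{"api": "apply_moves", "payload": {
  "steps": [
    [[-1,-0.87,0,0,0,-0.01,1],[-1,-0.87,0,0,0,-0.01,1],[-1,-0.87,0,0,0,-0.01,1],[-1,-0.87,0,0,0,-0.01,1]]
  ]
}}

```text
time_s: 4.2
eef_pos: [0.6156, -0.0657, 0.2425]
orientation: [0.0, 0.134, 0.991, 0.0]
force: [1.3, 0.6, 0.2]
width: 1.004
finger_force: 0.0
```

Call:
{"api": "apply_moves", "payload": {
  "steps": [
    [[-0.37,-0.32,0,0,0,-0.01,1],[-0.37,-0.32,0,0,0,-0.01,1],[-0.37,-0.32,0,0,0,-0.01,1],[-0.37,-0.32,0,0,0,-0.01,1]]
  ]
}}

```text
time_s: 4.6
eef_pos: [0.6552, -0.1246, 0.2417]
orientation: [-0.001, 0.13, 0.991, 0.0]
force: [1.3, -0.1, 0.5]
width: 1.0
finger_force: 0.0
```

```bash
python3 - <<'E'
from h import *
from bench import r,vision
s=r.state();print(s['time_s'],s['eef_pos'],s['orientation'],np.array(s['joint_pos']))
W=vision.capture('wrist');cv2.imwrite('pics/w1.png',W['img'][:,:,::-1])
print([(o['xy'],o['p'],onz(W,o['xy'],0)) for o in vision.spot_point('wrist','bridge')],[(o['box'],o['p']) for o in vision.search_frame('wrist','bridge')])
E
```

```text
4.6 [ 0.6552 -0.1246  0.2417] [-0.0005  0.1302  0.9915  0.0003] [ 0.1713  0.5696 -0.035   1.3778  0.0196  1.1955  1.4443]
[([75.7, 195.2], 0.47, array([ 0.5715, -0.3739,  0.    ]))] [([295.4, 197.4, 47.8, 90.1], 0.65)]
```

View pics/w1.png

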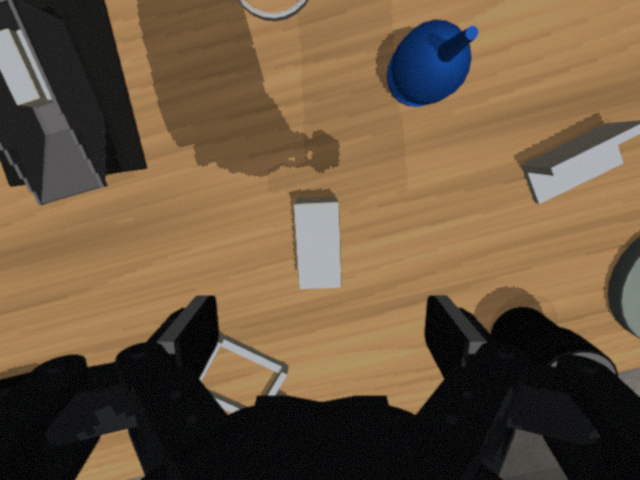

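The wrist view shows the bridge's top at (295,203), (338,201), (341,288) and (300,289). Its long axis is near the image vertical and nothing else is close to it. The angle sits at upper right, around (525–640, 115–202).

```bash
python3 - <<'E'
from h import *
from bench import r,vision
W=vision.capture('wrist')
q=np.array([onz(W,p,.04) for p in [(295,203),(338,201),(341,288),(300,289)]]);print(q,q.mean(0))
d=q[3]+q[2]-q[0]-q[1];print('yaw',np.degrees(np.arctan2(d[1],d[0])))
a=np.array([onz(W,p,.008) for p in [(540,202),(623,165)]]);print('angle +y edge',a,a.mean(0))
c=q.mean(0);yaw=np.degrees(np.arctan2(d[1],d[0]))
p,m=cur(r)
b=tool(90+yaw)
p2,m2=plan(p,m,[([c[0],c[1],.12],b),([c[0],c[1],.019],b)])
E
```

```text
[[ 0.6355 -0.1425  0.04  ]
 [ 0.6443 -0.1018  0.04  ]
 [ 0.733  -0.1208  0.04  ]
 [ 0.7232 -0.1622  0.04  ]] [ 0.684  -0.1318  0.04  ]
yaw -12.406726639050197
angle +y edge [[0.7055 0.1057 0.008 ]
 [0.6887 0.1923 0.008 ]] [0.6971 0.149  0.008 ]
[-0.2, -0.01, 0.82, 0.0, 0.0, -0.05] rows>= 3 -> [ 0.6838 -0.132   0.1197]
--
[0.0, 0.0, 0.67, 0.0, 0.0, 0.0] rows>= 3 -> [ 0.6838 -0.132   0.0192]
--
```

Call:
{"api": "apply_moves", "payload": {
  "steps": [
    [[-0.2,-0.01,0.82,0,0,-0.05,1],[-0.2,-0.01,0.82,0,0,-0.05,1],[-0.2,-0.01,0.82,0,0,-0.05,1],[-0.2,-0.01,0.82,0,0,-0.05,1]]
  ]
}}

```text
time_s: 5.2
eef_pos: [0.6818, -0.1325, 0.1149]
orientation: [-0.004, 0.11, 0.994, 0.0]
force: [-0.8, 1.4, 0.1]
width: 1.0
finger_force: 0.0
```

Call:
{"api": "apply_moves", "payload": {
  "steps": [
    [[0,0,0.3,0,0,0,1],[0,0,0.55,0,0,0,1],[0,0,0.67,0,0,0,1],[0,0,0.67,0,0,0,1],[0,0,0.67,0,0,0,0],[0,0,0.67,0,0,0,0],[0,0,0.67,0,0,0,0],[0,0,0.67,0,0,0,0],[0,0,0.67,0,0,0,0]]
  ]
}}

```text
time_s: 6.1
eef_pos: [0.6854, -0.1342, 0.0214]
orientation: [0.002, 0.11, 0.994, -0.0]
force: [-0.4, 0.3, 7.4]
width: 0.504
finger_force: 62.3
```

```bash
python3 - <<'E'
from h import *
from bench import r
p,m=cur(r);b=m;s=r.state();print(p,s['width'],s['finger_force'],s['time_s'])
p,m=plan(p,m,[([p[0],p[1],.16],m),([.64,-.05,.25],m),([.50,.37,.25],m),([.50,.37,.08],m)])
print('next'); a=tool(11.3)
plan(p,m,[([.5,.37,.22],m),([.657,.138,.17],a),([.657,.138,.024],a)])
E
```

```text
[ 0.6854 -0.1342  0.0214] 0.5039273253463882 62.25872755050659 6.1
[0.0, 0.0, -0.92, 0.0, 0.0, 0.0] rows>= 3 -> [ 0.6849 -0.1341  0.1594]
--
[0.41, 0.48, -0.61, 0.0, 0.0, 0.0] rows>= 3 -> [ 0.6404 -0.0503  0.2507]
--
[0.6, 1.0, 0.0, 0.0, 0.0, 0.0] rows>= 4 -> [0.5855 0.1158 0.2503]
[0.61, 1.0, 0.0, 0.0, 0.0, 0.0] rows>= 4 -> [0.5292 0.2822 0.25  ]
[0.32, 0.53, 0.0, 0.0, 0.0, 0.0] rows>= 2 -> [0.4998 0.3703 0.2498]
--
[0.0, 0.0, 1.0, 0.0, 0.0, 0.0] rows>= 3 -> [0.5003 0.3702 0.0999]
[0.0, 0.0, 0.13, 0.0, 0.0, 0.0] rows>= 1 -> [0.5004 0.3702 0.0804]
--
next
[0.0, 0.0, -0.93, 0.0, 0.0, 0.0] rows>= 3 -> [0.4999 0.3703 0.2198]
--
[-0.93, -0.87, 0.23, 0.0, 0.0, 1.0] rows>= 6 -> [0.6075 0.2124 0.1859]
[-0.6, 0.01, 0.11, 0.0, 0.0, 0.47] rows>= 3 -> [0.6569 0.1371 0.1696]
--
[0.01, 0.0, 0.97, 0.0, 0.0, 0.0] rows>= 3 -> [0.6572 0.1385 0.0241]
--
```

Call:
{"api": "apply_moves", "payload": {
  "steps": [
    [[0,0,-0.3,0,0,0,0],[0,0,-0.62,0,0,0,0],[0,0,-0.92,0,0,0,0]]
  ]
}}

```text
time_s: 6.4
eef_pos: [0.684, -0.134, 0.1596]
orientation: [0.001, 0.11, 0.994, -0.0]
force: [0.2, -0.0, -0.8]
width: 0.507
finger_force: 61.2
```

Call:
{"api": "apply_moves", "payload": {
  "steps": [
    [[0.2,0.24,-0.3,0,0,0,0],[0.41,0.48,-0.61,0,0,0,0],[0.41,0.48,-0.61,0,0,0,0]]
  ]
}}

```text
time_s: 6.7
eef_pos: [0.6396, -0.0474, 0.2525]
orientation: [0.002, 0.109, 0.994, 0.001]
force: [-0.1, 0.3, -1.1]
width: 0.505
finger_force: 61.2
```

Call:
{"api": "apply_moves", "payload": {
  "steps": [
    [[0.6,1,0,0,0,0,0],[0.6,1,0,0,0,0,0],[0.6,1,0,0,0,0,0],[0.6,1,0,0,0,0,0]]
  ]
}}

```text
time_s: 7.1
eef_pos: [0.583, 0.1215, 0.2496]
orientation: [0.0, 0.108, 0.994, 0.002]
force: [0.3, 0.1, -0.1]
width: 0.504
finger_force: 61.2
```

Call:
{"api": "apply_moves", "payload": {
  "steps": [
    [[0.61,1,0,0,0,0,0],[0.61,1,0,0,0,0,0],[0.61,1,0,0,0,0,0],[0.61,1,0,0,0,0,0]]
  ]
}}

```text
time_s: 7.5
eef_pos: [0.5259, 0.2877, 0.2494]
orientation: [-0.0, 0.108, 0.994, 0.002]
force: [0.4, 0.1, -0.5]
width: 0.507
finger_force: 61.2
```

Call:
{"api": "apply_moves", "payload": {
  "steps": [
    [[0.32,0.53,0,0,0,0,0],[0.32,0.53,0,0,0,0,0],[0.32,0.53,0.3,0,0,0,0],[0.32,0.53,0.6,0,0,0,0],[0.32,0.53,0.9,0,0,0,0],[0.32,0.53,1,0,0,0,0],[0.32,0.53,1,0,0,0,0],[0.32,0.53,1,0,0,0,1],[0.32,0.53,1,0,0,0,1],[0.32,0.53,1,0,0,0,1]]
  ]
}}

```text
time_s: 8.5
eef_pos: [0.5001, 0.3711, 0.1002]
orientation: [0.001, 0.11, 0.994, 0.001]
force: [0.1, -0.3, -0.1]
width: 0.982
finger_force: 0.0
```

Call:
{"api": "apply_moves", "payload": {
  "steps": [
    [[0,0,-0.33,0,0,0,0.4],[0,0,-0.66,0,0,0,0.4],[0,0,-0.8,0,0,0,0.4]]
  ]
}}

```text
time_s: 8.8
eef_pos: [0.5008, 0.3717, 0.2245]
orientation: [0.003, 0.111, 0.994, 0.003]
force: [0.4, -0.3, 0.2]
width: 0.513
finger_force: 0.0
```

Call:
{"api": "apply_moves", "payload": {
  "steps": [
    [[-0.93,-0.87,0.23,0,0,1,0.4],[-0.93,-0.87,0.23,0,0,1,0.4],[-0.93,-0.87,0.23,0,0,1,0.4],[-0.93,-0.87,0.23,0,0,1,0.4],[-0.93,-0.87,0.23,0,0,1,0.4],[-0.93,-0.87,0.23,0,0,1,0.4]]
  ]
}}

```text
time_s: 9.4
eef_pos: [0.6075, 0.211, 0.1846]
orientation: [0.0, 0.485, 0.874, 0.0]
force: [0.2, 0.7, 0.0]
width: 0.399
finger_force: 0.0
```

Call:
{"api": "apply_moves", "payload": {
  "steps": [
    [[-0.6,0.01,0.11,0,0,0.47,0.4],[-0.6,0.01,0.11,0,0,0.47,0.4],[-0.6,0.01,0.11,0,0,0.47,0.4],[-0.6,0.01,0.11,0,0,0.47,0.4]]
  ]
}}

```text
time_s: 9.8
eef_pos: [0.6561, 0.1378, 0.1677]
orientation: [-0.0, 0.634, 0.773, 0.0]
force: [-0.6, 0.8, 0.9]
width: 0.4
finger_force: 0.0
```

```bash
python3 - <<'E'
from h import *
from bench import r,vision
s=r.state();print(s['time_s'],s['eef_pos'],s['orientation'],s['width'],np.array(s['joint_pos']))
W=vision.capture('wrist');cv2.imwrite('pics/w2.png',W['img'][:,:,::-1])
E
```

```text
9.8 [0.6561 0.1378 0.1677] [-0.0001  0.6342  0.7731  0.0004] 0.39995533526311167 [-0.363   0.6416  0.2127  1.4758 -0.148   1.0395  0.0804]
```

View pics/w2.png

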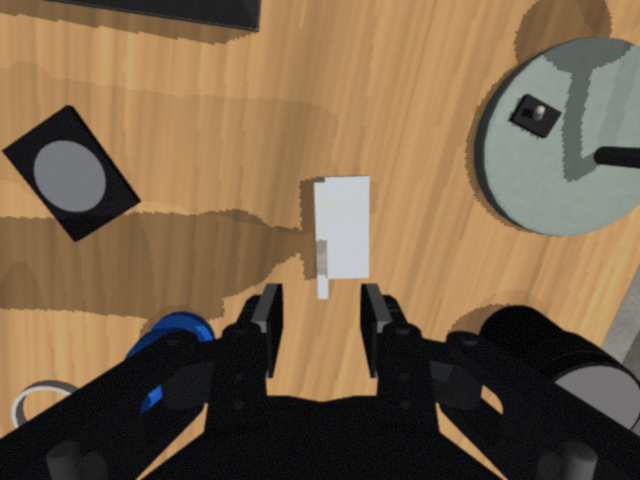

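The wrist view shows the angle's upright flange edge-on, from (320,180) to (323,298), close to midway between the fingers. The flat flange is at (325–369, 177–278), and nothing else is near the fingers.

```bash
python3 - <<'E'
from h import *
from bench import r,vision
W=vision.capture('wrist')
a=onz(W,(320.5,180),.05);b=onz(W,(323,298),.05);f=(onz(W,(369,177),.008)+onz(W,(368,278),.008))/2
c=(a+b)/2;print(a,b,c,f)
d=a-b;yaw=np.degrees(np.arctan2(d[1],d[0]));print(yaw)
p,m=cur(r);print(m)
p,m=plan(p,m,[([c[0],c[1],.024],tool(yaw-90))])
p,m=plan(p,m,[([c[0],c[1],.25],m),([.40,.36,.25],tool(80)),([.40,.36,.08],tool(80))])
E
```

```text
[0.6469 0.1837 0.05  ] [0.6668 0.0949 0.05  ] [0.6569 0.1393 0.05  ] [0.6965 0.1468 0.008 ]
102.665214857561
[[-0.2006  0.9797  0.0002]
 [ 0.9797  0.2006  0.0019]
 [ 0.0018  0.0006 -1.    ]]
[-0.01, 0.01, 0.96, 0.0, 0.0, -0.02] rows>= 3 -> [0.6573 0.139  0.0239]
--
[0.0, 0.0, -1.0, 0.0, 0.0, 0.0] rows>= 3 -> [0.6573 0.1387 0.1739]
[0.01, 0.0, -0.51, 0.0, 0.0, 0.0] rows>= 2 -> [0.6569 0.1401 0.2504]
--
[1.0, -0.75, 0.0, 0.0, 0.0, -0.83] rows>= 5 -> [0.5147 0.2622 0.2506]
[1.0, 0.0, 0.0, 0.0, 0.0, -0.67] rows>= 4 -> [0.4001 0.359  0.2507]
[0.0, 0.01, 0.0, 0.0, 0.0, 0.0] rows>= 1 -> [0.4004 0.3605 0.2507]
--
[0.0, -0.01, 1.0, 0.0, 0.0, 0.0] rows>= 4 -> [0.4001 0.3593 0.1007]
[0.0, 0.0, 0.14, 0.0, 0.0, 0.0] rows>= 1 -> [0.4001 0.3593 0.0797]
--
```

Call:
{"api": "apply_moves", "payload": {
  "steps": [
    [[-0.01,0.01,0.3,0,0,-0.02,0.4],[-0.01,0.01,0.6,0,0,-0.02,0.4],[-0.01,0.01,0.85,0,0,-0.02,0.4],[-0.01,0.01,0.96,0,0,-0.02,0.4],[-0.01,0.01,0.96,0,0,-0.02,0.4],[-0.01,0.01,0.96,0,0,-0.02,0],[-0.01,0.01,0.96,0,0,-0.02,0],[-0.01,0.01,0.96,0,0,-0.02,0],[-0.01,0.01,0.96,0,0,-0.02,0],[-0.01,0.01,0.96,0,0,-0.02,0]]
  ]
}}

```text
time_s: 10.9
eef_pos: [0.6587, 0.1368, 0.0251]
orientation: [0.001, 0.629, 0.778, 0.001]
force: [-1.7, 1.7, 7.7]
width: 0.084
finger_force: 59.4
```

Call:
{"api": "apply_moves", "payload": {
  "steps": [
    [[0,0,-0.3,0,0,0,0],[0,0,-0.65,0,0,0,0],[0,0,-1,0,0,0,0]]
  ]
}}

```text
time_s: 11.2
eef_pos: [0.6574, 0.1358, 0.1703]
orientation: [-0.0, 0.629, 0.778, -0.0]
force: [-0.2, 0.1, 0.1]
width: 0.081
finger_force: 58.5
```

Call:
{"api": "apply_moves", "payload": {
  "steps": [
    [[0.3,-0.23,-0.2,0,0,0,0],[0.6,-0.46,-0.4,0,0,0,0],[0.89,-0.69,-0.5,0,0,0,0],[0.89,-0.69,-0.5,0,0,0,0]]
  ]
}}

```text
time_s: 11.6
eef_pos: [0.5264, 0.2473, 0.2454]
orientation: [-0.0, 0.628, 0.778, 0.001]
force: [0.7, 0.8, -0.2]
width: 0.08
finger_force: 58.6
```

Call:
{"api": "apply_moves", "payload": {
  "steps": [
    [[0.3,-0.23,0,0,0,0,0],[0.6,-0.46,0,0,0,0,0],[0.89,-0.69,0,0,0,0,0],[0.89,-0.69,0.3,0,0,0,0],[0.89,-0.69,0.6,0,0,0,0],[0.89,-0.69,0.9,0,0,0,0],[0.89,-0.69,1,0,0,0,0],[0.89,-0.69,1,0,0,0,0.4],[0.89,-0.69,1,0,0,0,0.4],[0.89,-0.69,1,0,0,0,0.4]]
  ]
}}

```text
time_s: 12.6
eef_pos: [0.4005, 0.3544, 0.0949]
orientation: [0.0, 0.629, 0.777, 0.001]
force: [0.1, 0.4, -0.6]
width: 0.403
finger_force: 0.0
```

Call:
{"api": "apply_moves", "payload": {
  "steps": [
    [[0,0,-0.3,0,0,0,0.4],[0,0,-0.6,0,0,0,0.5],[0,0,-1,0,0,0,0.5],[0,0,-1,0,0,0,0.5]]
  ]
}}

```text
time_s: 13.0
eef_pos: [0.402, 0.3553, 0.2507]
orientation: [0.001, 0.629, 0.777, 0.006]
force: [0.7, 0.3, -0.3]
width: 0.5
finger_force: 0.0
```

```bash
python3 - <<'E'
from h import *
from bench import r,vision
s=r.state();print(s['time_s'],s['eef_pos'],s['orientation'],s['width'],np.array(s['joint_pos']))
W=vision.capture('scene');cv2.imwrite('pics/s3.png',cv2.resize(W['img'][90:390,80:480,::-1],(800,600)))
p,m=cur(r)
for a in (90.,-90.):
    plan(p,m,[([.467,-.343,.25],tool(a+1.5))])
E
```

```text
13.0 [0.402  0.3553 0.2507] [0.0007 0.6291 0.7773 0.0059] 0.5001506475414808 [-0.9163  0.3583  0.2085  1.7346 -0.0848  1.0454 -0.4689]
[-1.0, -0.12, -0.01, 0.0, 0.0, -0.38] rows>= 4 -> [0.4153 0.2048 0.2501]
[-1.0, -0.44, -0.01, 0.0, 0.0, -0.41] rows>= 4 -> [0.4307 0.0416 0.2504]
[-1.0, -0.91, -0.01, 0.01, 0.0, -0.51] rows>= 5 -> [ 0.4495 -0.1603  0.2505]
[-0.46, -1.0, 0.0, 0.0, 0.0, -0.42] rows>= 4 -> [ 0.4646 -0.3248  0.2504]
[-0.02, -0.12, 0.0, 0.0, 0.0, -0.05] rows>= 1 -> [ 0.4674 -0.3428  0.2504]
--
[-1.0, -0.12, -0.01, 0.0, 0.0, 0.48] rows>= 4 -> [0.4153 0.2048 0.2501]
[-1.0, 0.27, -0.01, 0.0, 0.0, 0.5] rows>= 4 -> [0.4304 0.0501 0.2505]
[-1.0, 0.76, -0.01, 0.0, -0.01, 0.6] rows>= 4 -> [ 0.4474 -0.1375  0.2507]
[-0.48, 1.0, 0.0, 0.0, 0.0, 0.53] rows>= 4 -> [ 0.4628 -0.3032  0.2503]
[0.0, 0.27, 0.0, 0.0, 0.0, 0.12] rows>= 1 -> [ 0.4678 -0.3434  0.2502]
--
```

View pics/s3.png

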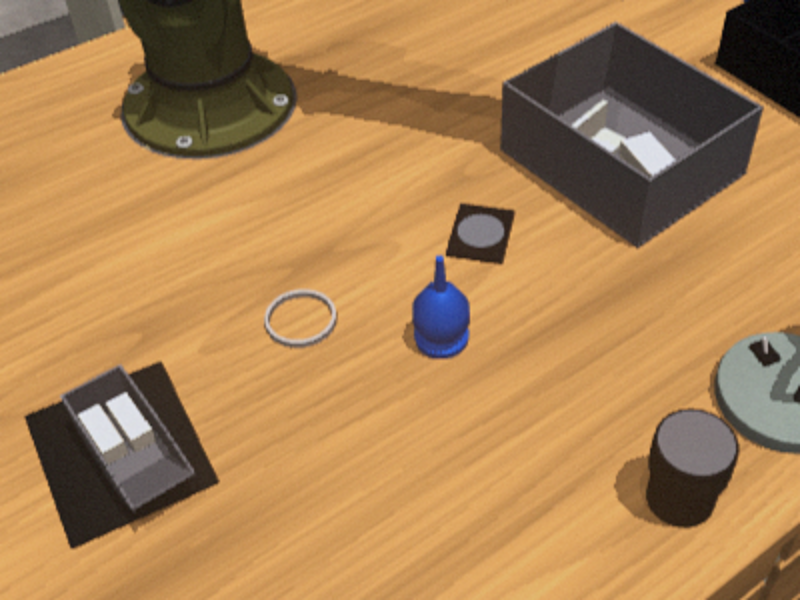

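Both paperboard pieces are in the bin, at about (570–675, 100–175), and the camera gear hasn't moved. Next I'll check the free space left of the bin for the pour.

View pics/side0.png

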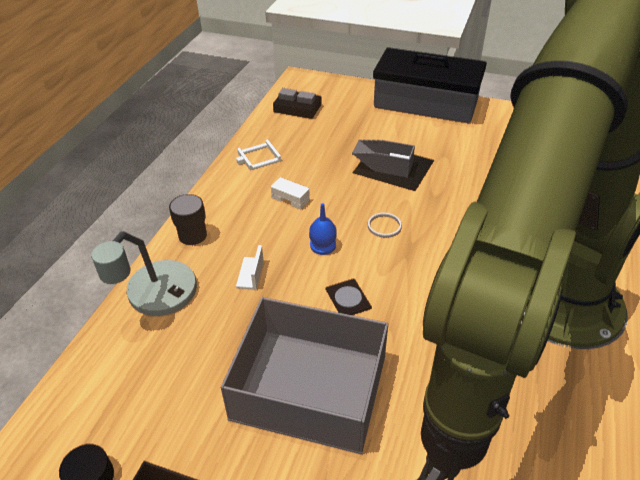

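The side view shows a free area above and beyond the bin, with only a low black object at its far left edge around (165,470). I'll pour with the tool pointing clockwise. First I go to the tub.

Call:
{"api": "apply_moves", "payload": {
  "steps": [
    [[-1,-0.12,0,0,0,0.48,1],[-1,-0.12,0,0,0,0.48,1],[-1,-0.12,0,0,0,0.48,1],[-1,-0.12,0,0,0,0.48,1]]
  ]
}}

```text
time_s: 13.45
eef_pos: [0.4136, 0.1963, 0.2435]
orientation: [0.001, 0.767, 0.642, -0.001]
force: [0.4, 0.1, 1.2]
width: 1.0
finger_force: 0.0
```

Call:
{"api": "apply_moves", "payload": {
  "steps": [
    [[-1,0.27,0,0,0,0.5,1],[-1,0.27,0,0,0,0.5,1],[-1,0.27,0,0,0,0.5,1],[-1,0.27,0,0,0,0.5,1]]
  ]
}}

```text
time_s: 13.85
eef_pos: [0.4283, 0.043, 0.2436]
orientation: [0.001, 0.877, 0.48, 0.0]
force: [0.1, 0.8, -0.1]
width: 0.999
finger_force: 0.0
```

Call:
{"api": "apply_moves", "payload": {
  "steps": [
    [[-1,0.76,0,0,0,0.6,1],[-1,0.76,0,0,0,0.6,1],[-1,0.76,0,0,0,0.6,1],[-1,0.76,0,0,0,0.6,1]]
  ]
}}

```text
time_s: 14.25
eef_pos: [0.4455, -0.141, 0.2433]
orientation: [0.0, 0.964, 0.265, 0.0]
force: [0.8, 0.3, 0.4]
width: 1.001
finger_force: 0.0
```

Call:
{"api": "apply_moves", "payload": {
  "steps": [
    [[-0.48,1,0,0,0,0.65,1],[-0.48,1,0,0,0,0.65,1],[-0.48,1,0,0,0,0.65,1],[-0.48,1,0,0,0,0.65,1],[-0.48,1,0,0,0,0.65,1]]
  ]
}}

```text
time_s: 14.75
eef_pos: [0.4606, -0.3067, 0.2426]
orientation: [0.001, 1.0, 0.013, -0.001]
force: [0.2, 0.3, -0.7]
width: 1.0
finger_force: 0.0
```

```bash
python3 - <<'E'
from h import *
from bench import r,vision
s=r.state();print(s['time_s'],s['eef_pos'],s['orientation'],s['width'],np.array(s['joint_pos']))
W=vision.capture('wrist');cv2.imwrite('pics/w3.png',W['img'][:,:,::-1])
E
```

```text
14.75 [ 0.4606 -0.3067  0.2426] [ 0.0007  0.9999  0.0131 -0.0006] 0.9998401874754905 [ 0.0426  0.4893  0.7835  1.6994 -0.3771  1.111  -0.6069]
```

View pics/w3.png

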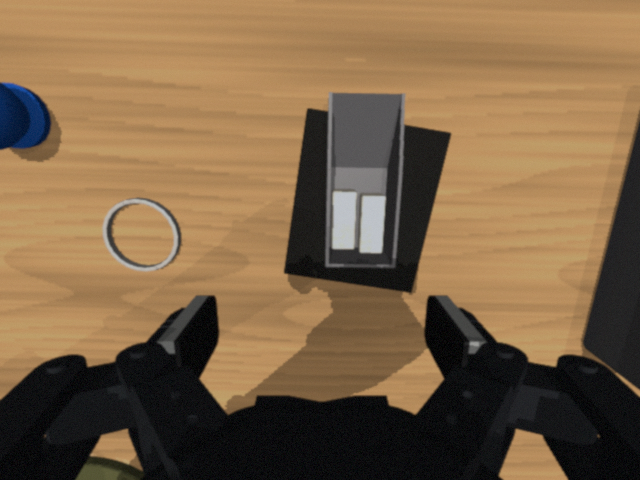

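The wrist view shows the tub with back corners (327,266) and (396,266) and lip corners (329,94) and (404,94), both sticks inside. The mat's corners are (307,108), (450,132), (412,292) and (285,272).

```bash
python3 - <<'E'
from h import *
from bench import r,vision
W=vision.capture('wrist')
b=[onz(W,p,.064) for p in [(327,266),(396,266)]];l=[onz(W,p,.05) for p in [(329,94),(404,94)]]
B=sum(b)/2;L=sum(l)/2;d=(L-B)[:2];yaw=np.degrees(np.arctan2(d[1],d[0]));o=B[:2]+.045*d/np.linalg.norm(d)
print(b,l,'len',np.linalg.norm(d),'yaw',yaw,'origin',o)
mt=np.array([onz(W,p,.004) for p in [(307,108),(450,132),(412,292),(285,272)]]);print('mat',mt,mt.mean(0))
p,m=cur(r);u=d/np.linalg.norm(d);g=o+.005*u;t=tool(yaw-90)
p,m=plan(p,m,[([*g,.13],t),([*g,.038],t)])
E
```

```text
[array([ 0.4194, -0.3098,  0.064 ]), array([ 0.4214, -0.375 ,  0.064 ])] [array([ 0.5721, -0.3065,  0.05  ]), array([ 0.574 , -0.3715,  0.05  ])] len 0.15268684425063433 yaw 1.2763833239905438 origin [ 0.4654 -0.3414]
mat [[ 0.5646 -0.2857  0.004 ]
 [ 0.546  -0.4315  0.004 ]
 [ 0.3695 -0.4104  0.004 ]
 [ 0.3896 -0.2641  0.004 ]] [ 0.4674 -0.3479  0.004 ]
[0.05, 0.26, 0.75, 0.0, 0.0, 0.01] rows>= 3 -> [ 0.4698 -0.3416  0.13  ]
--
[0.0, 0.0, 0.61, 0.0, 0.0, 0.0] rows>= 2 -> [ 0.4697 -0.3415  0.0385]
--
```

Call:
{"api": "apply_moves", "payload": {
  "steps": [
    [[0.05,0.26,0.3,0,0,0.01,1],[0.05,0.26,0.6,0,0,0.01,1],[0.05,0.26,0.75,0,0,0.01,1],[0.05,0.26,0.75,0,0,0.01,1]]
  ]
}}

```text
time_s: 15.25
eef_pos: [0.469, -0.3391, 0.1273]
orientation: [-0.003, 1.0, 0.013, -0.003]
force: [-0.0, 0.5, 0.5]
width: 1.001
finger_force: 0.0
```

Call:
{"api": "apply_moves", "payload": {
  "steps": [
    [[0,0,0.2,0,0,0,1],[0,0,0.4,0,0,0,1],[0,0,0.55,0,0,0,1],[0,0,0.61,0,0,0,1],[0,0,0.61,0,0,0,0],[0,0,0.61,0,0,0,0],[0,0,0.61,0,0,0,0],[0,0,0.61,0,0,0,0]]
  ]
}}

```text
time_s: 16.05
eef_pos: [0.4707, -0.3436, 0.0411]
orientation: [0.001, 1.0, 0.011, 0.001]
force: [0.5, 1.5, 8.7]
width: 0.766
finger_force: 67.7
```

```bash
python3 - <<'E'
from h import *
from bench import r
p,m=cur(r);s=r.state();print(p,m,s['width'],s['finger_force'],s['time_s'])
p,m=plan(p,m,[([p[0],p[1],.18],m),([.50,-.1,.28],tool(-45)),([.50,.15,.28],tool(-5)),([.45,.365,.28],tool(39))])
E
```

```text
[ 0.4707 -0.3436  0.0411] [[ 0.9997  0.0229  0.0025]
 [ 0.0229 -0.9997 -0.0011]
 [ 0.0025  0.0012 -1.    ]] 0.7659072962559779 67.68389225006104 16.05
[0.0, 0.0, -0.93, 0.0, 0.0, 0.0] rows>= 3 -> [ 0.4703 -0.3435  0.1806]
--
[0.15, -1.0, -0.41, 0.0, 0.0, -0.6] rows>= 4 -> [ 0.4892 -0.1929  0.242 ]
[0.36, -0.51, -0.25, 0.0, 0.0, -0.37] rows>= 3 -> [ 0.5004 -0.0999  0.2794]
--
[1.0, -1.0, 0.0, 0.0, 0.0, -0.75] rows>= 5 -> [0.5005 0.1122 0.2792]
[0.25, -0.05, -0.01, 0.0, 0.0, -0.14] rows>= 1 -> [0.5005 0.1504 0.2806]
--
[1.0, -0.33, 0.0, 0.0, 0.0, -0.7] rows>= 4 -> [0.4643 0.3042 0.2804]
[0.41, 0.1, 0.0, 0.0, 0.0, -0.28] rows>= 2 -> [0.4502 0.3659 0.2803]
--
```

Call:
{"api": "apply_moves", "payload": {
  "steps": [
    [[0,0,-0.25,0,0,0,0],[0,0,-0.55,0,0,0,0],[0,0,-0.93,0,0,0,0],[0,0,-0.93,0,0,0,0]]
  ]
}}

```text
time_s: 16.45
eef_pos: [0.471, -0.3459, 0.1853]
orientation: [0.003, 1.0, 0.011, 0.004]
force: [1.0, -0.6, -1.8]
width: 0.768
finger_force: 67.8
```

Call:
{"api": "apply_moves", "payload": {
  "steps": [
    [[0.04,-0.25,-0.1,0,0,-0.15,0],[0.08,-0.5,-0.2,0,0,-0.3,0],[0.11,-0.75,-0.3,0,0,-0.45,0],[0.15,-1,-0.41,0,0,-0.6,0],[0.15,-1,-0.41,0,0,-0.6,0]]
  ]
}}

```text
time_s: 16.95
eef_pos: [0.4908, -0.1872, 0.2418]
orientation: [-0.001, 0.968, 0.25, 0.002]
force: [0.1, -0.2, -1.7]
width: 0.762
finger_force: 68.0
```

Call:
{"api": "apply_moves", "payload": {
  "steps": [
    [[0.12,-0.17,-0.08,0,0,-0.12,0],[0.24,-0.34,-0.16,0,0,-0.24,0],[0.36,-0.51,-0.25,0,0,-0.37,0]]
  ]
}}

```text
time_s: 17.25
eef_pos: [0.4997, -0.0993, 0.278]
orientation: [-0.0, 0.924, 0.383, -0.0]
force: [0.6, 0.6, -1.4]
width: 0.763
finger_force: 67.8
```

Call:
{"api": "apply_moves", "payload": {
  "steps": [
    [[0.2,-0.2,0,0,0,-0.15,0],[0.4,-0.4,0,0,0,-0.3,0],[0.6,-0.6,0,0,0,-0.45,0],[0.8,-0.8,0,0,0,-0.6,0],[1,-1,0,0,0,-0.75,0],[1,-1,0,0,0,-0.75,0]]
  ]
}}

```text
time_s: 17.85
eef_pos: [0.4997, 0.119, 0.2771]
orientation: [-0.002, 0.77, 0.638, 0.001]
force: [-0.4, -0.4, -2.0]
width: 0.762
finger_force: 67.9
```

Call:
{"api": "apply_moves", "payload": {
  "steps": [
    [[0.25,-0.05,0,0,0,-0.14,0],[0.25,-0.05,0,0,0,-0.14,0]]
  ]
}}

```text
time_s: 18.05
eef_pos: [0.5, 0.1551, 0.2772]
orientation: [-0.001, 0.735, 0.678, 0.001]
force: [-0.8, 0.2, -1.4]
width: 0.76
finger_force: 67.9
```

Call:
{"api": "apply_moves", "payload": {
  "steps": [
    [[0.25,-0.08,0,0,0,-0.18,0],[0.5,-0.16,0,0,0,-0.36,0],[0.75,-0.24,0,0,0,-0.54,0],[1,-0.33,0,0,0,-0.7,0],[1,-0.33,0,0,0,-0.7,0]]
  ]
}}

```text
time_s: 18.55
eef_pos: [0.4618, 0.31, 0.277]
orientation: [-0.002, 0.522, 0.853, 0.001]
force: [-0.6, -0.3, -2.4]
width: 0.761
finger_force: 67.9
```

Call:
{"api": "apply_moves", "payload": {
  "steps": [
    [[0.2,0.05,0,0,0,-0.14,0],[0.41,0.1,0,0,0,-0.28,0],[0.41,0.1,0,0,0,-0.28,0]]
  ]
}}

```text
time_s: 18.85
eef_pos: [0.4485, 0.3699, 0.277]
orientation: [-0.001, 0.427, 0.904, 0.001]
force: [0.1, 1.0, -2.1]
width: 0.759
finger_force: 67.9
```

```bash
python3 - <<'E'
from h import *
from bench import r
p,m=cur(r);s=r.state();print(p,m,s['width'],s['finger_force'],s['time_s'],np.array(s['joint_pos']))
E
```

```text
[0.4485 0.3699 0.277 ] [[-0.6355  0.7721 -0.002 ]
 [ 0.7721  0.6355  0.0023]
 [ 0.003  -0.0001 -1.    ]] 0.759254536540985 67.94302940368652 18.85 [-0.8109  0.4108  0.1233  1.5654 -0.0567  1.1689  0.0131]
```

Now I'll tilt about the tool's -y in two calls, slightly below full speed.

Call:
{"api": "apply_moves", "payload": {
  "steps": [
    [[0,0,0,0,-0.17,0,0],[0,0,0,0,-0.34,0,0],[0,0,0,0,-0.5,0,0],[0,0,0,0,-0.67,0,0],[0,0,0,0,-0.84,0,0],[0,0,0,0,-1,0,0],[0,0,0,0,-1,0,0]]
  ]
}}

```text
time_s: 19.55
eef_pos: [0.4476, 0.3683, 0.2743]
orientation: [0.346, 0.394, 0.835, -0.166]
force: [0.1, 0.3, -1.9]
width: 0.766
finger_force: 67.9
```

```bash
python3 - <<'E'
from h import *
from bench import r
p,m=cur(r);s=r.state();print(p,'tilt',np.degrees(np.arccos(-m[2,2])),'tool z',m[:,2],s['time_s'],np.array(s['joint_pos']),s['force'])
E
```

```text
[0.4476 0.3683 0.2743] tilt 45.127063070097925 tool z [ 0.4463 -0.5505 -0.7055] 19.55 [-1.3284  0.5937  0.3356  1.5865  0.5655  1.3311 -0.5661] [ 0.0841  0.2652 -1.9258]
```

Call:
{"api": "apply_moves", "payload": {
  "steps": [
    [[0,0,0,0,-0.17,0,0],[0,0,0,0,-0.34,0,0],[0,0,0,0,-0.5,0,0],[0,0,0,0,-0.67,0,0],[0,0,0,0,-0.84,0,0],[0,0,0,0,-1,0,0],[0,0,0,0,-1,0,0],[0,0,0,0,-1,0,0],[0,0,0,0,-1,0,0]]
  ]
}}

```text
time_s: 20.45
eef_pos: [0.4515, 0.3648, 0.2796]
orientation: [0.637, 0.307, 0.639, -0.303]
force: [-0.1, 0.2, -1.3]
width: 0.766
finger_force: 68.1
```

```bash
python3 - <<'E'
from h import *
from bench import r,vision
p,m=cur(r);s=r.state();print(p,'tilt',np.degrees(np.arccos(-m[2,2])),m,s['time_s'],np.array(s['joint_pos']),s['force'])
W=vision.capture('side');print([(o['xy'],o['p']) for o in vision.spot_point('side','stick_a')])
I=np.hstack([W['img'][200:,120:480],vision.capture('scene')['img'][60:340,290:650]]) if 0 else None
a=W['img'][200:480,120:480];b=vision.capture('scene')['img'][40:320,280:640]
cv2.imwrite('pics/p1.png',np.hstack([a,b])[:,:,::-1])
E
```

```text
[0.4515 0.3648 0.2796] tilt 89.71491386745835 [[-0.0004  0.7783  0.6279]
 [ 0.0061  0.6279 -0.7783]
 [-1.      0.0035 -0.005 ]] 20.45 [-1.537   0.9902  0.5189  1.6224  0.8813  1.5704 -0.8567] [-0.051   0.2275 -1.3274]
[]
```

View pics/p1.png

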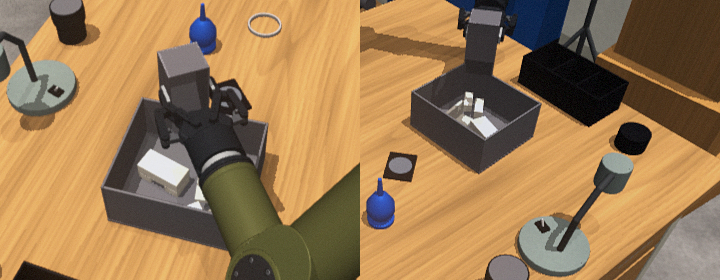

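The left half shows the tub held lip-down over the bin, with the bridge at (163,172) and more pieces under the gripper. The right half shows white pieces in the bin at (465–495, 95–135), two of which look like sticks. Now I'll tilt back and check.

Call:
{"api": "apply_moves", "payload": {
  "steps": [
    [[0,0,0,0,0.17,0,0],[0,0,0,0,0.34,0,0],[0,0,0,0,0.5,0,0],[0,0,0,0,0.67,0,0],[0,0,0,0,0.84,0,0],[0,0,0,0,1,0,0],[0,0,0,0,1,0,0]]
  ]
}}

```text
time_s: 21.3
eef_pos: [0.4532, 0.363, 0.283]
orientation: [0.345, 0.402, 0.833, -0.161]
force: [1.0, -0.4, -1.0]
width: 0.766
finger_force: 68.0
```

Call:
{"api": "apply_moves", "payload": {
  "steps": [
    [[0,0,0,0,0.17,0,0],[0,0,0,0,0.34,0,0],[0,0,0,0,0.5,0,0],[0,0,0,0,0.67,0,0],[0,0,0,0,0.84,0,0],[0,0,0,0,1,0,0],[0,0,0,0,1,0,0]]
  ]
}}

```text
time_s: 22.0
eef_pos: [0.4532, 0.3609, 0.2774]
orientation: [0.0, 0.434, 0.901, -0.001]
force: [0.7, -1.5, -1.3]
width: 0.764
finger_force: 68.0
```

Call:
{"api": "apply_moves", "payload": {
  "steps": [
    [[-0.5,0,0,0,0,0.3,0],[-1,0,0,0,0,0.6,0],[-1,0,0,0,0,0.6,0],[-1,0,0,0,0,0.6,0],[-1,0,0,0,0,0.6,0]]
  ]
}}

```text
time_s: 22.5
eef_pos: [0.5441, 0.2494, 0.2764]
orientation: [0.001, 0.629, 0.777, -0.002]
force: [-0.3, 0.4, -1.4]
width: 0.76
finger_force: 68.0
```

```bash
python3 - <<'E'
from h import *
from bench import r,vision
p,m=cur(r);s=r.state();print(p,m,s['time_s'],np.array(s['joint_pos']),s['force'])
a=vision.capture('side');b=vision.capture('scene')
for c in ('side','scene'):
  for n in ('stick_a','bridge','angle','tub'): print(c,n,[(np.round(o['xy']),round(o['p'],2)) for o in vision.spot_point(c,n)])
f=lambda i:cv2.resize(i,(400,400),interpolation=cv2.INTER_CUBIC)
cv2.imwrite('pics/p2.png',np.hstack([f(a['img'][290:470,215:395]),f(b['img'][70:250,310:490])])[:,:,::-1])
plan(p,m,[([.50,.0,.28],tool(-30)),([.475,-.34,.2],tool(-88.7)),([.4707,-.345,.1],tool(-88.7)),([.4707,-.345,.043],tool(-88.7))])
E
```

```text
[0.5441 0.2494 0.2764] [[-0.2088  0.978  -0.0021]
 [ 0.978   0.2088 -0.0046]
 [-0.0041 -0.0031 -1.    ]] 22.5 [-0.6369  0.4494  0.2607  1.5182 -0.117   1.1935 -0.147 ] [-0.2513  0.3691 -1.366 ]
side stick_a []
side bridge [(array([323., 244.]), 0.66), (array([282., 380.]), 0.61)]
side angle [(array([327., 380.]), 0.69)]
side tub [(array([280., 237.]), 0.64)]
scene stick_a [(array([394., 146.]), 0.64), (array([388., 143.]), 0.45)]
scene bridge [(array([403., 179.]), 0.75)]
scene angle [(array([376., 166.]), 0.79)]
scene tub [(array([387., 129.]), 0.63)]
[-1.0, -0.41, -0.01, 0.0, 0.0, 0.6] rows>= 4 -> [0.5153 0.0899 0.2787]
[-0.61, 0.06, -0.01, 0.0, 0.01, 0.33] rows>= 2 -> [ 0.5004 -0.0008  0.2806]
--
[-1.0, 0.48, 0.26, 0.0, 0.0, 0.64] rows>= 4 -> [ 0.4883 -0.1666  0.2412]
[-0.68, 0.94, 0.27, 0.0, 0.0, 0.67] rows>= 4 -> [ 0.4748 -0.34    0.2002]
--
[-0.03, 0.03, 0.67, 0.0, 0.0, 0.0] rows>= 3 -> [ 0.4704 -0.3444  0.0997]
--
[0.0, 0.01, 0.38, 0.0, 0.0, 0.0] rows>= 2 -> [ 0.4705 -0.3457  0.0427]
--
```

View pics/p2.png

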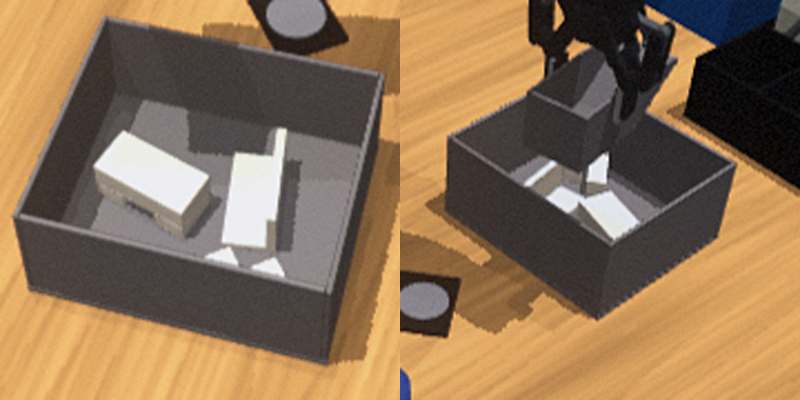

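The side half shows the bin with the bridge, the angle and two stick ends at (220,255) and (268,265), so all four pieces are inside. Now I'll take the tub back to the mat.

Call:
{"api": "apply_moves", "payload": {
  "steps": [
    [[-0.33,-0.14,0,0,0,0.2,0],[-0.66,-0.28,0,0,0,0.4,0],[-1,-0.41,0,0,0,0.6,0],[-1,-0.41,0,0,0,0.6,0]]
  ]
}}

```text
time_s: 23.4
eef_pos: [0.5152, 0.0832, 0.2786]
orientation: [0.001, 0.797, 0.604, -0.001]
force: [0.7, 0.8, -2.0]
width: 0.761
finger_force: 67.9
```

Call:
{"api": "apply_moves", "payload": {
  "steps": [
    [[-0.3,0.03,0,0,0,0.16,0],[-0.61,0.06,0,0,0.01,0.33,0],[-0.61,0.06,0,0,0.01,0.33,0]]
  ]
}}

```text
time_s: 23.7
eef_pos: [0.4999, -0.008, 0.2788]
orientation: [-0.001, 0.868, 0.496, 0.003]
force: [-0.0, 1.0, -0.8]
width: 0.765
finger_force: 67.9
```

Call:
{"api": "apply_moves", "payload": {
  "steps": [
    [[-0.25,0.12,0.06,0,0,0.16,0],[-0.5,0.24,0.13,0,0,0.32,0],[-0.75,0.36,0.2,0,0,0.48,0],[-1,0.48,0.26,0,0,0.64,0],[-1,0.48,0.26,0,0,0.64,0]]
  ]
}}

```text
time_s: 24.2
eef_pos: [0.4877, -0.1723, 0.2371]
orientation: [-0.001, 0.964, 0.266, 0.001]
force: [-0.2, -0.3, -1.7]
width: 0.761
finger_force: 67.9
```

Call:
{"api": "apply_moves", "payload": {
  "steps": [
    [[-0.17,0.24,0.07,0,0,0.17,0],[-0.34,0.47,0.14,0,0,0.34,0],[-0.51,0.7,0.2,0,0,0.5,0],[-0.68,0.94,0.27,0,0,0.67,0],[-0.68,0.94,0.27,0,0,0.67,0]]
  ]
}}

```text
time_s: 24.7
eef_pos: [0.4737, -0.3452, 0.1948]
orientation: [-0.002, 1.0, 0.006, 0.0]
force: [-0.4, -0.7, -1.1]
width: 0.763
finger_force: 67.8
```

Call:
{"api": "apply_moves", "payload": {
  "steps": [
    [[-0.03,0.03,0.25,0,0,0,0],[-0.03,0.03,0.45,0,0,0,0],[-0.03,0.03,0.6,0,0,0,0],[-0.03,0.03,0.67,0,0,0,0],[-0.03,0.03,0.67,0,0,0,0],[-0.03,0.03,0.67,0,0,0,0]]
  ]
}}

```text
time_s: 25.3
eef_pos: [0.4725, -0.3436, 0.0961]
orientation: [-0.003, 1.0, 0.012, 0.002]
force: [-0.0, -0.3, -0.3]
width: 0.762
finger_force: 68.2
```

```bash
python3 - <<'E'
from h import *
from bench import r
p,m=cur(r);s=r.state();print(p,m,s['time_s'],s['force'])
plan(p,m,[([.4707,-.346,.043],tool(-88.7))])
E
```

```text
[ 0.4725 -0.3436  0.0961] [[ 0.9997  0.0233  0.0038]
 [ 0.0233 -0.9997  0.0065]
 [ 0.004  -0.0065 -1.    ]] 25.3 [-0.0251 -0.2869 -0.3131]
[-0.01, 0.02, 0.35, -0.01, -0.01, 0.0] rows>= 2 -> [ 0.4712 -0.3463  0.0436]
--
```

Call:
{"api": "apply_moves", "payload": {
  "steps": [
    [[-0.01,0.02,0.12,0,0,0,0],[-0.01,0.02,0.24,0,0,0,0],[-0.01,0.02,0.32,0,0,0,0],[-0.01,0.02,0.36,0,0,0,0],[-0.01,0.02,0.36,0,0,0,0],[-0.01,0.02,0.36,0,0,0,0]]
  ]
}}

```text
time_s: 25.9
eef_pos: [0.4709, -0.3465, 0.0419]
orientation: [-0.003, 1.0, 0.011, 0.002]
force: [0.5, 0.4, -1.7]
width: 0.762
finger_force: 68.3
```

Call:
{"api": "apply_moves", "payload": {
  "steps": [
    [[0,0,0,0,0,0,0.85],[0,0,0,0,0,0,1],[0,0,0,0,0,0,1],[0,0,0,0,0,0,1],[0,0,-0.2,0,0,0,1],[0,0,-0.4,0,0,0,1],[0,0,-0.7,0,0,0,1],[0,0,-1,0,0,0,1],[0,0,-1,0,0,0,1]]
  ]
}}

```text
time_s: 26.8
eef_pos: [0.4715, -0.3501, 0.1973]
orientation: [-0.0, 1.0, 0.011, 0.005]
force: [-0.2, -0.6, -0.1]
width: 1.001
finger_force: 0.0
```

Call:
{"api": "apply_moves", "payload": {
  "steps": [
    [[0,0,-0.5,0,0,0,1],[0,0,-0.5,0,0,0,1],[0,0,-0.5,0,0,0,1],[0,0,-0.5,0,0,0,1]]
  ]
}}

```text
time_s: 27.2
eef_pos: [0.4699, -0.3476, 0.2662]
orientation: [-0.004, 1.0, 0.011, 0.002]
force: [-0.1, -0.7, -0.3]
width: 1.001
finger_force: 0.0
```

```bash
python3 - <<'E'
from h import *
from bench import r,vision
W=vision.capture('wrist');S=vision.capture('side')
f=lambda i:cv2.resize(i,(400,300))
cv2.imwrite('pics/p3.png',np.hstack([f(W['img']),f(S['img'])])[:,:,::-1])
p,m=cur(r);print(p)
print([onz(W,o['xy'],.004) for o in vision.spot_point('wrist','tub')[:1]])
E
```

```text
[ 0.4696 -0.347   0.2649]
[array([ 0.4646, -0.3453,  0.004 ])]
```

View pics/p3.png

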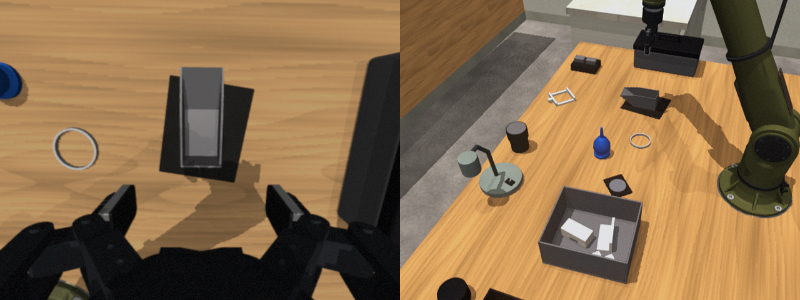

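The wrist half shows the tub empty and upright on the mat at (200,125). The side half shows all the waste in the bin, around (590,235), and the gear undisturbed.

```bash
python3 -c "
from bench import r
print(r.sign_off())"
```

```text
the job is handed in; nothing more can be done
None
```

I handed the job in at about 27 s of the 72 s limit: both paperboard pieces and both sticks are in the bin, the empty tub is upright within about 5 mm of the mat's centre, and the last pictures show the camera gear where it was; the sign-off gave no verdict.

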